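# Ready the load tray and hold the demagnetiser lid at its mark

### The job

Get the next load ready for the demagnetising box: lay the needle file that is lying on the bench flat on the floor of the wooden tray, beside the file already there, parallel to it and with its handle towards the same end, and let go of it. Then lift the sprung lid of the grey box, which has a tongue at its front, until the lid is at the same angle as the dark pointer arm on the side of the box, and finish while still holding it steadily there so that I can load it; the lid snaps shut if released. Leave the pointer, the other file and everything else on the bench where they are.

Things in the scene. Friction and masses are not known exactly. Their poses are not given: they have to be found in the camera images.
- file: the loose needle file lying on the bench (the one to lay in the tray), 150 mm long, 40 g. Origin: middle of its length, at its underside. Its x axis runs along it from handle to tip: boxy wooden handle from x = -75 to +5 mm, 14 mm wide and 12 mm high, bottom on the bench; then a steel blade 6 mm wide, 4 mm thick, to x = +75 mm, its middle 6 mm above the underside.
- file_grip (a point): point on the loose file's handle near its centre of mass, x = -20 mm, 6 mm above its underside
- file_tip (a point): blade tip of the loose file, x = +75 mm, 6 mm above its underside
- file2: the same kind of file, already lying in the tray along the tray's x axis (within 5 degrees), handle to the tray's -x end, about 35 mm to the tray's +y side of its centre line. Same size and axes as the loose file.
- file2_grip (a point): point on the handle of the file in the tray, x = -20 mm, 6 mm above its underside
- tray: shallow wooden tray fixed to the bench, outside 210 mm (x) by 160 mm (y), 14 mm high, walls and floor 5 mm thick (inner floor 200 x 150 mm, 5 mm above the bench). Origin: centre of its underside. Its -y half is empty.
- box: grey demagnetising box fixed to the bench, 180 mm (x) by 190 mm (y), 80 mm high, open at the top under its lid; a copper coil inside. Origin: centre of its underside; its -x side is the front, facing the robot side; y is parallel to the hinge.
- lid (a joint): angle of the sprung steel lid, rad: 0 shut, grows as the front edge rises (limit 1.4). A spring pulls it shut: 0.3 N m when shut plus 0.5 N m per rad, and the lid's weight (about 220 g); it takes about 3 to 5 N upward at the tongue. Hinged along the box's y axis at its far (+x) side; lid 180 x 186 x 10 mm.
- lid_hinge (a point): point on the hinge axis, in the lid's middle: 80 mm behind the box's centre (+x) and 85 mm above the bench
- lid_tongue (a point): grip point on the lid's tongue (moves with it), 198 mm from the hinge axis. Tongue: black tab midway along the lid's front edge, 24 mm wide (y), 12 mm thick, 40 mm out from the edge; the point is 23 mm out, mid thickness, 85 mm above the bench when shut, nothing underneath. Pinched across its width by upright fingers it turns between them. Axes of the lid: x from tongue to hinge, level when shut.
- pointer (a joint): angle of the pointer arm, rad, in the same measure as the lid (lid angle = pointer angle is the mark). Stiff friction pivot; not to be moved. Between about 0.5 and 0.85.
- pointer_tip (a point): end of the dark steel pointer arm (105 mm long, 10 mm deep, 7 mm thick), which pivots on the hinge axis at the box's -y side, 106 mm from the box's middle, over a plate with tick marks; this point is 100 mm from the axis. Axes: x along the arm from tip to pivot.
- tape: roll of tape lying flat, 56 mm across, 16 mm high. Bystander, loose, to be left alone. Origin: centre of its underside.
- glue: small clear bottle, 36 mm across, 70 mm high. Bystander, loose, to be left alone. Origin: centre of its underside.
- dropper: small dropper bottle, 28 mm across, 55 mm high. Bystander, loose, to be left alone. Origin: centre of its underside.
- jig: aluminium drilling jig 35 x 90 x 12 mm with two black thumb knobs (26 mm high in all). Bystander, loose, to be left alone. Origin: centre of its underside.
- weight: small brass weight, 28 mm across, 32 mm high. Bystander, loose, to be left alone. Origin: centre of its underside.
- ruler: flat steel ruler 150 x 20 x 4 mm. Bystander, loose, to be left alone. Origin: centre of its underside.
Mind the look-alikes: they are no part of the job. What is shaped like the file but white is not meant.

How it is judged (in metres and radians):
On the way, in this order (a step that is already met when the one before it is completed fails the run):
1. the loose file lies in the tray, parallel to the other and handle to the same end, released, with the lid still shut (x of file in the frame of tray between -0.032 and 0.032 m and y of file in the frame of tray between -0.07 and 0.07 m and z of each of file_grip, file2_grip in the frame of tray below 0.0165 m and angle between file's own x axis and vertical between 1.45 and 1.69 rad and linear speed of each of file, file2 below 0.03 m/s and x of file2 in the frame of tray between -0.032 and 0.032 m and y of file2 in the frame of tray between -0.07 and 0.07 m and angle between file2's own x axis and vertical between 1.45 and 1.69 rad and angle between the x axis of file and the x axis of file2, either way round below 0.26 rad and x of file_tip in the frame of file2 above 0.03 m and contact force between file and the fingers below 0.2 N and contact force between file and the arm below 0.2 N and value of joint lid below 0.1 rad), for 0.2 s.
2. the lid is held at the pointer's angle (angle between the x axis of lid_tongue and the x axis of pointer_tip, either way round below 0.09 rad and value of joint lid above 0.3 rad and velocity of joint lid between -0.08 and 0.08 rad/s and (contact force between lid and the fingers above 1 N or contact force between lid and the arm above 1 N)), for 0.2 s.
At the end, for the whole second after the job is handed in: Both files lie flat on the tray's floor at rest, within 15 degrees of parallel, handles to the same end, the robot not touching the laid file; the robot still holds the lid, steady, within 0.09 rad (5 degrees) of the pointer's angle, pushing on it with over 1 N (all of step 2 and x of file in the frame of tray between -0.032 and 0.032 m and y of file in the frame of tray between -0.07 and 0.07 m and z of each of file_grip, file2_grip in the frame of tray below 0.0165 m and angle between file's own x axis and vertical between 1.45 and 1.69 rad and linear speed of each of file, file2 below 0.03 m/s and x of file2 in the frame of tray between -0.032 and 0.032 m and y of file2 in the frame of tray between -0.07 and 0.07 m and angle between file2's own x axis and vertical between 1.45 and 1.69 rad and angle between the x axis of file and the x axis of file2, either way round below 0.26 rad and x of file_tip in the frame of file2 above 0.03 m and contact force between file and the fingers below 0.2 N and contact force between file and the arm below 0.2 N); the arm keeps its last pose, push and grip.
It fails at once if the pointer is moved by over 8 mm at its tip (distance of pointer_tip from where it was at the start of the episode above 0.008 m).
It fails at once if the file in the tray is shifted by over 25 mm (distance of file2 from where it was at the start of the episode above 0.025 m).
It fails at once if a bystander is shifted by over 30 mm (distance of any of tape, glue, dropper, jig, weight, ruler from where it was at the start of the episode above 0.03 m).
It also fails if it takes over 51 s, if anything falls off the work surface, if the arm or the gripper's body presses on something with over 40 N, if the wrist force passes 120 N, or if a joint passes its speed limit or range.

### The arm

A 6-joint arm with a two-finger parallel gripper is mounted at the origin on the work surface. World frame = base frame: x ahead of the robot, y to its left, z up, the work surface at z = 0. Lengths are in m, angles in degrees, forces in N, time in s.
With the tool pointing down it reaches from about 0.4 to 0.825 m from the base axis. Payload 7 kg.
Tool frame: the origin (TCP) lies midway between the tips of the shut fingers; the grasp point (between the pads) lies 19 mm behind it (bot.tcp_to_grasp is the z of the grasp point in the tool frame, in m); z points along the fingers, y is the line along which they close (so a half turn about z gives the same grasp; the last joint's range is limited). The gripper opens to 85 mm and grips with 20 to 120 N. Pads are 22 mm wide; open, the fingers measure 114 mm over their backs; the gripper's body (76 mm by 85 mm) begins 54 mm behind the grasp point. The pads swing forward as they close: fully open they stand 13 mm farther back than shut.
Start: joints at [-57.061, 20.546, 0.682, 0, -70.136, -16.507], TCP at [0.191, -0.647, 0.231] pointing down, gripper open.
Joint ranges: [-176.03, 176.03], [-82.01, 121.73], [-58.28, 71.71], [-173.87, 95.51], [-174.79, -0.11], [-173.66, 173.66]. Speed limits (degrees/s): [136.94, 136.94, 172.46, 180, 180, 180].

### API

Orientations are given as [roll, pitch, yaw] about the fixed x, y, z axes, in that order (R = Rz(yaw) Ry(pitch) Rx(roll)).
In Python, from station import bot gives the robot as it stands. The module is installed in compiled form; this text tells all that it offers.
- The arm moves only by the shell command python3 -m pendant 'ROWS'. ROWS is JSON, a list of rows, each a list of 7 numbers: the closure, from -1 (fully open) to 1 (shut), then the shift along the world's x, y, z in m, then the turn, a rotation vector about the world's x, y, z in degrees. A call has 1 to 12 rows; each row is the pose to reach, as a shift and turn from the pose commanded when the call began; what a row does not reach only later rows make up. A row lasts 1/10 s, in which the tool goes at most 50 mm and 8.59 degrees, less where a joint would pass 70% of its speed; a pose out of reach is approached as far as the arm can. A call with a gripper value outside its range is refused whole. The fingers move at their own pace and stop on an object; the grip force is fixed at half the most. Time passes only in rows, so rows that repeat a pose let the fingers close. It gives the time, the measured TCP pose, the force, the opening and the grip force at its end, in the units of the state.
- bot.get_state(): the state, without advancing time (a new reading comes with each control period).
- bot.read_camera(name): name is "side" or "top"; returns the picture (400x640x3 uint8, red, green, blue); there is no depth.
- bot.camera_model(name): a dict with "camera_matrix" (3x3 intrinsics, pixels), "extrinsics" (4x4, takes a point from world to camera coordinates). Camera axes: x right, y down, z forward; pixel columns grow to the right and rows downward; lengths in m; the calibration is good to about 2 mm. A picture is of the moment at which its call begins. camera_model takes no time and is no camera call.
- bot.sign_off(): hands the job in; it is judged then, once.
The state is a dict: "clock": time; "joint_positions": joint angles; "joint_vel": joint speeds; "joint_torque": joint torques, N m; "ee_pos": TCP position; "tcp_rot": TCP orientation; "wrist_force": force on the tool from outside, world axes, zero at the start; "torque": the same for the moment, N m; "opening": finger opening in m; "gripper_force": force on a finger pad.
Only numpy, scipy, OpenCV 4.12 (cv2) and the standard library are available. Lean on these libraries where they do the work, as an engineer would, in place of code of your own. Each camera call takes 0.05 s, during which the arm holds its last target. There are 200 camera calls.

## Working session

There is one attempt and no reset: what is moved stays moved. The work goes in short steps, Python scripts to look and compute and a shell command to move; the robot and the scene stay as the last step left them, time stands still between calls to the robot, and variables do not carry over. Pictures are saved under pics/ and viewed, at most 10 in all, crops included, and the job is handed in when it is done.

```bash
mkdir -p pics; python3 - <<'E'
from station import bot
import cv2,numpy as np
for n in("top","side"):
    im=bot.read_camera(n); cv2.imwrite(f"pics/{n}0.png",im[:,:,::-1]); m=bot.camera_model(n)
    np.save(f"pics/{n}0.npy",im)
    print(n,np.round(m["camera_matrix"],1).tolist(),np.round(m["extrinsics"],4).tolist())
s=bot.get_state();print(s["clock"],s["ee_pos"],s["tcp_rot"],s["opening"],bot.tcp_to_grasp)
E
```

```text
top [[519.9, 0.0, 316.8], [0.0, 519.9, 198.0], [0.0, 0.0, 1.0]] [[-0.0218, -0.9994, -0.0257, 0.0287], [-0.9922, 0.0248, -0.1218, 0.5702], [0.1224, 0.0228, -0.9922, 1.4273], [0.0, 0.0, 0.0, 1.0]]
side [[411.7, 0.0, 316.1], [0.0, 411.7, 199.8], [0.0, 0.0, 1.0]] [[-0.9944, -0.1049, -0.0105, 0.5612], [-0.0643, 0.682, -0.7285, 0.0839], [0.0836, -0.7238, -0.685, 0.9457], [0.0, 0.0, 0.0, 1.0]]
0.1 [ 0.19078692 -0.64704058  0.23048596] [ 1.79916832e+02 -8.98590702e-03 -1.63573390e+02] 0.08552047138985647 -0.0187
```

View pics/top0.png

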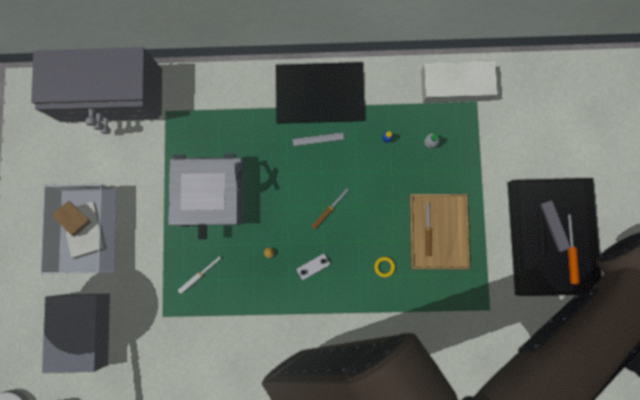

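View pics/side0.png

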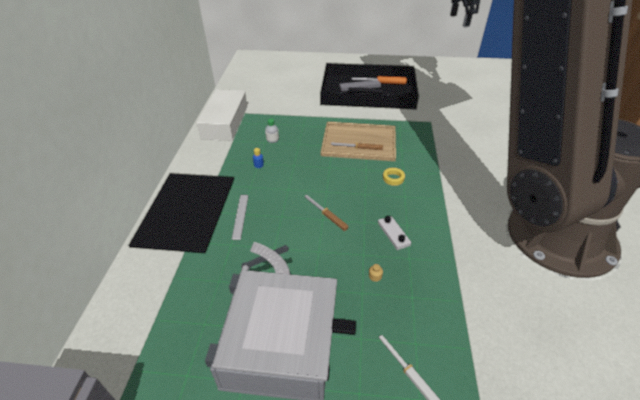

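The top view has three file-like things:
- A brown-handled file on the bench, from (315,226) to (348,190).
- A white file-shaped one, from (180,291) to (220,258).
- A brown-handled file in the tray, at (429,230).

The loose brown-handled one on the mat fits the description: the white one is excluded by the task, and the third is file2. I'll confirm it in one enlarged crop together with the tray and the box.

```bash
cat > h.py <<'E'
from station import bot
import numpy as np,cv2
def M(n):
    m=bot.camera_model(n); return np.array(m["camera_matrix"]),np.array(m["extrinsics"])
def p2w(n,u,v,z):
    K,E=M(n); R,t=E[:3,:3],E[:3,3]; c=-R.T@t; d=R.T@np.linalg.inv(K)@[u,v,1]
    return c+d*(z-c[2])/d[2]
def w2p(n,P):
    K,E=M(n); q=(np.atleast_2d(P)@E[:3,:3].T+E[:3,3])@K.T; return q[:,:2]/q[:,2:]
E
python3 - <<'E'
import numpy as np,cv2
t=np.load("pics/top0.npy")[:,:,::-1];s=np.load("pics/side0.npy")[:,:,::-1]
f=lambda im,x,y,w,h,W,H:cv2.resize(im[y:y+h,x:x+w],(W,H),interpolation=cv2.INTER_CUBIC)
a=np.hstack([f(t,300,180,60,60,300,300),f(t,400,185,80,100,240,300),f(t,160,150,130,100,260,300)[:, :260]])
b=np.hstack([f(s,200,230,180,100,540,300),f(s,310,115,100,60,260,300)])
cv2.imwrite("pics/crop.png",np.vstack([a,b]))
hsv=cv2.cvtColor(t,cv2.COLOR_BGR2HSV)
import sys
for n,(x,y,w,h) in {"file":(305,180,55,55)}.items():
    r=hsv[y:y+h,x:x+w]; rg=(r[...,0]>40)&(r[...,0]<95)&(r[...,1]>70); m=(~rg)
    p=np.argwhere(m)[:,::-1]+[x,y]; print(n,len(p),p.min(0),p.max(0))
    br=m&(r[...,0]<25)&(r[...,1]>90); p2=np.argwhere(br)[:,::-1]+[x,y]; print("handle",len(p2),p2.mean(0),"all",p.mean(0))
    pc=p-p.mean(0); d=np.linalg.svd(pc,full_matrices=False)[2][0]; k=pc@d; print(d,p.mean(0)+d*k.min(),p.mean(0)+d*k.max())
E
```

```text
file 252 [311 188] [348 228]
handle 124 [322.04032258 217.10483871] all [328.1984127  210.26984127]
[-0.67545812  0.73739836] [347.86871828 188.79574738] [312.47500356 227.43510405]
```

View pics/crop.png

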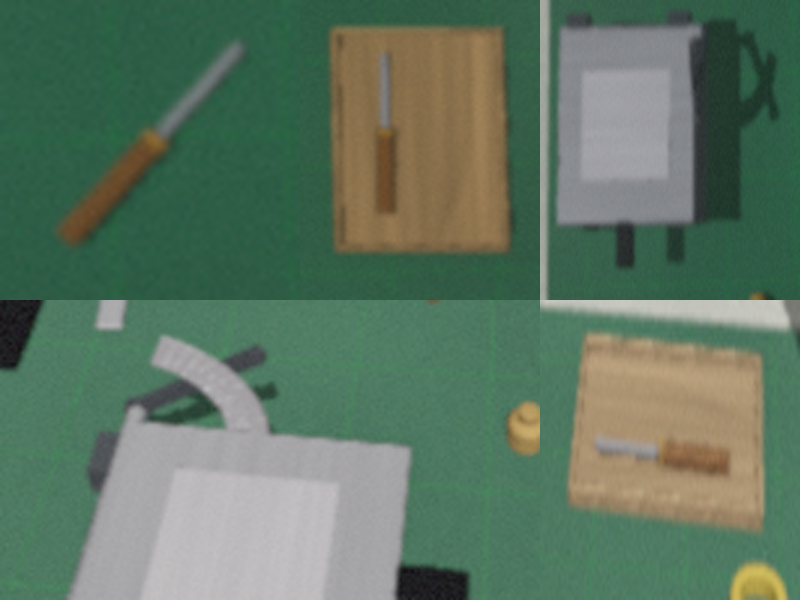

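The crop confirms the loose file: a brown wooden handle from (314,226) and a steel blade ending at (348,189). The tray has file2 in its left half, with the handle downward in the image (towards -x). The tongue is at top (202,231), and the pointer runs from side (245,266) to (288,247).

```bash
python3 - <<'E'
from h import *
from scipy.optimize import least_squares
r=lambda a:np.round(a,4)
ang=lambda d:np.degrees(np.arctan2(d[1],d[0]))
# file
tip=p2w("top",347.9,189,.006);he=p2w("top",312.5,227.4,.008); d=(tip-he)[:2];print("file",r(tip),r(he),np.linalg.norm(d),ang(d))
u=d/np.linalg.norm(d); mid=(tip+he)[:2]/2; print("mid",r(mid),"grip",r(mid-.02*u))
hc=p2w("top",322.04,217.1,.012);print("handle centroid(x=-35)",r(hc))
t=np.array([p2w("top",*c,.014) for c in[(410.3,194.3),(467.7,194.3),(469.7,268.3),(411.7,268.3)]]);print("tray",r(t.mean(0)),"x ang",ang(t[0]-t[3]),ang(t[1]-t[2]),ang(t[0]-t[1])-90,np.linalg.norm(t[0]-t[1]),np.linalg.norm(t[0]-t[3]))
a=p2w("top",428,202.3,.011);b=p2w("top",428.7,255.7,.015);print("file2",r(a),r(b),ang(a-b))
L=np.array([p2w("top",*c,.09) for c in[(169,159),(241.5,159),(237.5,224),(168.5,224)]]);print("lid",r(L),ang(L[0]-L[3]),ang(L[1]-L[2]))
tg=p2w("top",202.5,239,.091);print("tongue end",r(tg))
tb=p2w("top",202.5,224,.091);print("tongue base",r(tb), "side tongue tip", r(p2w("side",355,327,.091)))
E
```

```text
file [ 0.598  -0.0738  0.006 ] [0.49   0.0301 0.008 ] 0.14989993060365495 -43.88348375611514
mid [ 0.544  -0.0219] grip [ 0.5296 -0.008 ]
handle centroid(x=-35) [0.5184 0.0022 0.012 ]
tray [ 0.471  -0.3284  0.014 ] x ang -1.4316400740948705 -1.739227775398447 -1.4431656992230018 0.16205516703169578 0.2085388693952358
file2 [ 0.5534 -0.2998  0.011 ] [ 0.4026 -0.2938  0.015 ] -2.2790224395078598
lid [[0.6822 0.4186 0.09  ]
 [0.6767 0.2183 0.09  ]
 [0.4985 0.2299 0.09  ]
 [0.5029 0.4176 0.09  ]] 0.31191594537487505 -3.7165845737564998
tongue end [0.4602 0.3245 0.091 ]
tongue base [0.5006 0.3247 0.091 ] side tongue tip [0.4637 0.3281 0.091 ]
```

```bash
python3 -m pendant '[[0,0.339,0.639,0,0,0,-60],[0,0.339,0.639,0,0,0,-60],[0,0.339,0.639,0,0,0,-60],[0,0.339,0.639,0,0,0,-60],[0,0.339,0.639,0,0,0,-60],[0,0.339,0.639,0,0,0,-60],[0,0.339,0.639,0,0,0,-60],[0,0.339,0.639,0,0,0,-60],[0,0.339,0.639,0,0,0,-60],[0,0.339,0.639,0,0,0,-60],[0,0.339,0.639,0,0,0,-60],[0,0.339,0.639,0,0,0,-60]]'
python3 - <<'E'
from h import *
from scipy.optimize import least_squares
ps=np.array([[245,265.7],[288,247.3]])
H0=np.array([.675,.3245,.085])
for yaw in(0,-1.5):
    c,s=np.cos(np.radians(yaw)),np.sin(np.radians(yaw)); X=np.array([c,s,0]);Y=np.array([-s,c,0])
    piv=H0-.106*Y
    f=lambda a:piv+.105*(-X*np.cos(a)+np.array([0,0,1])*np.sin(a))
    for a in(.5,.6,.7,.8,.85): print(yaw,a,w2p("side",[piv,f(a)]).round(1).tolist(),w2p("top",[piv,f(a)]).round(1).tolist())
E
```

```text
clock: 1.3
ee_pos: [0.4597, -0.1403, 0.2315]
tcp_rot: [180.0, 0.0, 136.4]
wrist_force: [2.3, -0.8, -0.2]
opening: 0.0428
gripper_force: 0.0
0 0.5 [[246.0, 266.6], [292.4, 253.4]] [[241.7, 160.0], [238.6, 190.7]]
0 0.6 [[246.0, 266.6], [289.2, 250.0]] [[241.7, 160.0], [238.0, 188.1]]
0 0.7 [[246.0, 266.6], [285.4, 246.7]] [[241.7, 160.0], [237.5, 185.3]]
0 0.8 [[246.0, 266.6], [281.1, 243.6]] [[241.7, 160.0], [236.9, 182.1]]
0 0.85 [[246.0, 266.6], [278.8, 242.1]] [[241.7, 160.0], [236.7, 180.4]]
-1.5 0.5 [[247.4, 266.8], [293.7, 254.6]] [[241.7, 161.0], [237.7, 191.7]]
-1.5 0.6 [[247.4, 266.8], [290.5, 251.1]] [[241.7, 161.0], [237.2, 189.2]]
-1.5 0.7 [[247.4, 266.8], [286.7, 247.7]] [[241.7, 161.0], [236.7, 186.3]]
-1.5 0.8 [[247.4, 266.8], [282.5, 244.5]] [[241.7, 161.0], [236.2, 183.2]]
-1.5 0.85 [[247.4, 266.8], [280.2, 243.0]] [[241.7, 161.0], [236.0, 181.5]]
```

```bash
python3 -m pendant '[[0,0.065,0.125,0,0,0,-0.3],[0,0.065,0.125,0,0,0,-0.3],[0,0.065,0.125,0,0,0,-0.3],[0,0.065,0.125,-0.05,0,0,-0.3],[0,0.065,0.125,-0.1,0,0,-0.3],[0,0.065,0.125,-0.1,0,0,-0.3],[0,0.065,0.125,-0.1,0,0,-0.3],[0,0.065,0.125,-0.1,0,0,-0.3]]'
python3 - <<'E'
from h import *
im=bot.read_camera("side")[:,:,::-1]; c=im[170:250,280:380]
cv2.imwrite("pics/s1.png",cv2.resize(c,None,fx=6,fy=6,interpolation=cv2.INTER_CUBIC)); s=bot.get_state(); print(s["ee_pos"],s["tcp_rot"])
E
```

```text
clock: 2.1
ee_pos: [0.5261, -0.0173, 0.1339]
tcp_rot: [179.9, 0.1, 136.1]
wrist_force: [-0.2, 0.1, 0.1]
opening: 0.0427
gripper_force: 0.0
[ 0.52609258 -0.01723588  0.1341037 ] [1.79802686e+02 1.37843840e-01 1.36126319e+02]
```

```bash
python3 -m pendant '[[0,0.0035,0.009,0,0,0,0],[0,0.0035,0.009,-0.04,0,0,0],[0,0.0035,0.009,-0.08,0,0,0],[0,0.0035,0.009,-0.1,0,0,0],[0,0.0035,0.009,-0.105,0,0,0],[0,0.0035,0.009,-0.105,0,0,0],[0,0.0035,0.009,-0.105,0,0,0],[0,0.0035,0.009,-0.105,0,0,0]]'
python3 - <<'E'
from h import *
im=bot.read_camera("side")[:,:,::-1]; c=im[170:250,280:380]
cv2.imwrite("pics/s1.png",cv2.resize(c,None,fx=6,fy=6,interpolation=cv2.INTER_CUBIC)); s=bot.get_state(); print(s["ee_pos"],s["tcp_rot"])
E
```

```text
clock: 2.95
ee_pos: [0.5291, -0.0079, 0.028]
tcp_rot: [179.8, 0.1, 136.1]
wrist_force: [-0.1, 0.2, 0.9]
opening: 0.0426
gripper_force: 0.0
[ 0.52889982 -0.00794319  0.02784547] [1.79860952e+02 7.38856222e-02 1.36139614e+02]
```

View pics/s1.png

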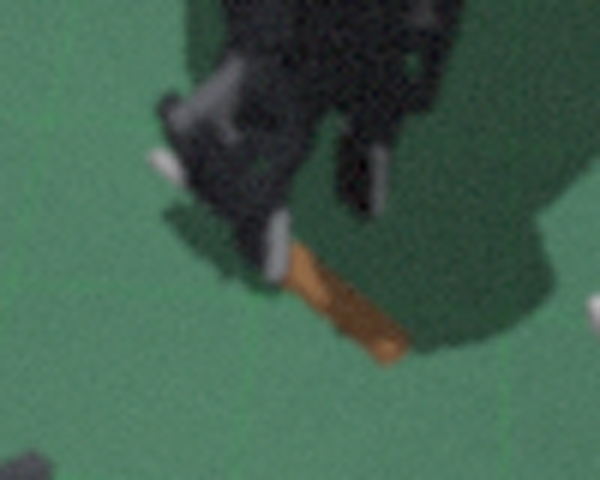

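The fingers straddle the handle, with the file passing between the pads and the handle end at about crop (390,350). I'll go down 24 mm and close.

```bash
python3 -m pendant '[[0,0,0,-0.01,0,0,0],[0,0,0,-0.02,0,0,0],[0,0,0,-0.024,0,0,0],[0,0,0,-0.024,0,0,0],[0.5,0,0,-0.024,0,0,0],[1,0,0,-0.024,0,0,0],[1,0,0,-0.024,0,0,0],[1,0,0,-0.024,0,0,0],[1,0,0,-0.024,0,0,0],[1,0,0,-0.024,0,0,0],[1,0,0,-0.024,0,0,0]]'
```

```text
clock: 4.1
ee_pos: [0.5281, -0.0082, 0.0027]
tcp_rot: [180.0, 0.0, 136.1]
wrist_force: [-1.2, 1.0, 5.4]
opening: 0.0122
gripper_force: 60.2
```

```bash
python3 -m pendant '[[1,0,0,0.03,0,0,0],[1,0,0,0.06,0,0,0],[1,0,0,0.1,0,0,0],[1,-0.01,-0.045,0.1,0,0,6],[1,-0.02,-0.09,0.1,0,0,12],[1,-0.03,-0.135,0.1,0,0,18],[1,-0.04,-0.18,0.1,0,0,24],[1,-0.05,-0.225,0.1,0,0,30],[1,-0.06,-0.27,0.1,0,0,36],[1,-0.07,-0.315,0.1,0,0,42],[1,-0.078,-0.352,0.1,0,0,42],[1,-0.078,-0.352,0.1,0,0,42]]'
python3 -m pendant '[[1,0,0,0,0,0,0],[1,0,0,-0.03,0,0,0],[1,0,0,-0.05,0,0,0],[1,0,0,-0.06,0,0,0],[1,0,0,-0.06,0,0,0],[1,0,0,-0.06,0,0,0],[1,0,0,-0.06,0,0,0]]'
python3 - <<'E'
from h import *
im=bot.read_camera("side")[:,:,::-1]; c=im[90:190,290:430]
im2=bot.read_camera("top")[:,:,::-1][180:290,390:490]
r=lambda c,w,h:cv2.resize(c,(w,h),interpolation=cv2.INTER_CUBIC)
cv2.imwrite("pics/s2.png",np.hstack([r(c,420,400),r(im2,364,400)])); s=bot.get_state(); print(s["ee_pos"],s["tcp_rot"])
E
```

```text
clock: 5.3
ee_pos: [0.4483, -0.3638, 0.1016]
tcp_rot: [180.0, -0.1, 177.9]
wrist_force: [0.2, 0.3, -1.4]
opening: 0.012
gripper_force: 59.6
clock: 6.0
ee_pos: [0.4508, -0.3604, 0.0436]
tcp_rot: [-180.0, 0.1, 178.2]
wrist_force: [0.2, -0.7, -0.3]
opening: 0.0118
gripper_force: 59.6
[ 0.45055415 -0.36042511  0.04339439] [-1.79965958e+02  9.22980152e-02  1.78149070e+02]
```

View pics/s2.png

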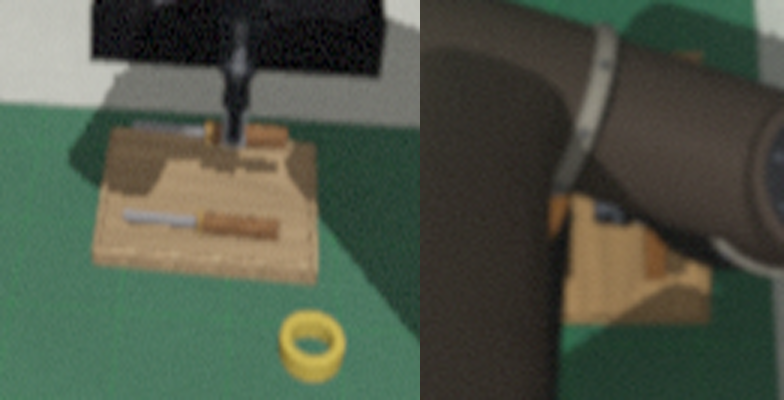

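The file is held level above the empty half of the tray, parallel to file2, with both handles to the right in the side view. I'll lower it 35 mm and release with the fingers only partly open.

```bash
python3 -m pendant '[[1,0,0,-0.015,0,0,0],[1,0,0,-0.028,0,0,0],[1,0,0,-0.033,0,0,0],[1,0,0,-0.035,0,0,0],[1,0,0,-0.035,0,0,0],[1,0,0,-0.035,0,0,0],[1,0,0,-0.035,0,0,0]]'
python3 -m pendant '[[0.4,0,0,0,0,0,0],[0.3,0,0,0,0,0,0],[0.3,0,0,0,0,0,0],[0.3,0,0,0,0,0,0],[0.3,0,0,0.01,0,0,0],[0.3,0,0,0.03,0,0,0],[0.3,0,0,0.07,0,0,0],[0.3,0,0,0.12,0,0,0],[0.3,0,0.05,0.17,0,0,0],[0.3,0,0.1,0.17,0,0,0],[0.3,0,0.15,0.17,0,0,0],[0.3,0,0.2,0.17,0,0,0]]'
```

```text
clock: 6.8
ee_pos: [0.4496, -0.3603, 0.0077]
tcp_rot: [180.0, -0.0, 178.1]
wrist_force: [-2.0, 2.4, 6.4]
opening: 0.012
gripper_force: 60.3
clock: 8.0
ee_pos: [0.4499, -0.1749, 0.1789]
tcp_rot: [180.0, 0.2, 178.1]
wrist_force: [2.1, 0.7, -0.5]
opening: 0.0298
gripper_force: 0.0
```

```bash
python3 -m pendant '[[-0.2,0.027,0.485,0,0,0,1],[-0.2,0.027,0.485,0,0,0,1],[-0.2,0.027,0.485,0,0,0,1],[-0.2,0.027,0.485,0,0,0,1],[-0.2,0.027,0.485,0,0,0,1],[-0.2,0.027,0.485,0,0,0,1],[-0.2,0.027,0.485,0,0,0,1],[-0.2,0.027,0.485,0,0,0,1],[-0.2,0.027,0.485,0,0,0,1],[-0.2,0.027,0.485,0,0,0,1],[-0.2,0.027,0.485,0,0,0,1],[-0.2,0.027,0.485,0,0,0,1]]'
python3 - <<'E'
from h import *
s_=bot.read_camera("side")[:,:,::-1];t=bot.read_camera("top")[:,:,::-1]
np.save("pics/s3.npy",s_)
r=lambda c,w,h:cv2.resize(c,(w,h),interpolation=cv2.INTER_CUBIC)
a=np.hstack([r(t[185:285,400:480],320,400),r(s_[230:350,200:380],480,320)[:320] if 0 else r(s_[230:350,200:344],480,400)])
cv2.imwrite("pics/s3.png",a); s=bot.get_state(); print(s["ee_pos"],s["tcp_rot"],s["clock"])
E
```

```text
clock: 9.2
ee_pos: [0.4765, 0.3093, 0.1773]
tcp_rot: [-180.0, -0.0, 179.2]
wrist_force: [0.6, -0.6, 0.3]
opening: 0.0514
gripper_force: 0.0
[0.47665742 0.30791967 0.17748166] [-1.79995657e+02 -7.00893161e-03  1.79112149e+02] 9.3
```

View pics/s3.png

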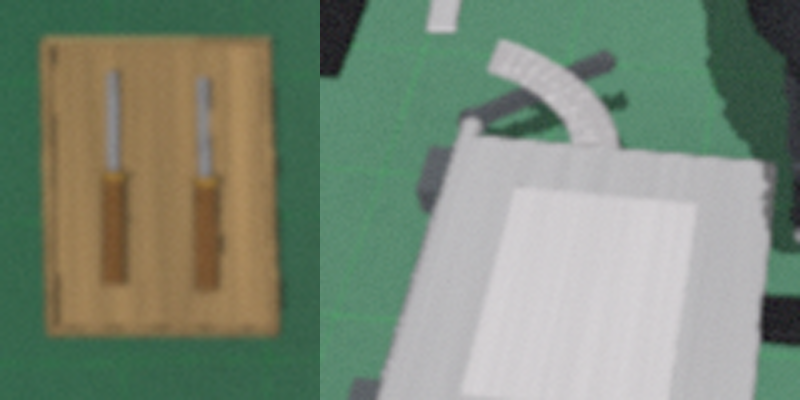

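The tray crop shows both files parallel, with both handles at the bottom, on the floor and clear of the walls. In the side crop the pointer runs from about (468,120) at the pivot to (610,60) at the tip. I'll fit its angle from the dark pixels.

```bash
python3 - <<'E'
from h import *
im=np.load("pics/s3.npy").copy(); hsv=cv2.cvtColor(im,cv2.COLOR_BGR2HSV)
x0,y0=240,240; r=hsv[y0:272,x0:300]; m=(r[...,1]<75)&(r[...,2]<125)
for row in m: print("".join("#" if v else "." for v in row))
p=np.argwhere(m)[:,::-1]+[x0,y0]
from scipy.optimize import least_squares,minimize
# fit polygon of arm: soft IoU by scan
best=[]
for yaw in(0,-1,-2):
  c,s=np.cos(np.radians(yaw)),np.sin(np.radians(yaw)); X=np.array([c,s,0]);Y=np.array([-s,c,0]);Z=np.array([0,0,1.])
  piv=np.array([.675,.3245,.085])-.106*Y
  for a in np.arange(.5,.86,.02):
    A=-X*np.cos(a)+Z*np.sin(a);B=X*np.sin(a)+Z*np.cos(a)
    pts=np.array([piv+A*l+B*b+Y*w for l in(0,.105) for b in(-.005,.005) for w in(-.0035,.0035)])
    q=w2p("side",pts)
    for du in np.arange(-3,3.1,.5):
      for dv in np.arange(-3,3.1,.5):
        h=cv2.convexHull(((q+[du-x0,dv-y0])*8).astype(np.int32)); k=np.zeros((32*8,60*8),np.uint8); cv2.fillConvexPoly(k,h,1)
        k=cv2.resize(k.astype(np.float32),(60,32),interpolation=cv2.INTER_AREA)
        best.append(((k*m).sum()/(k.sum()+m.sum()-(k*m).sum()),yaw,a,du,dv))
best.sort(reverse=True)
for b in best[:8]:print(np.round(b,3))
E
```

```text
............................................................
............................................................
............................................................
............................................................
............................................................
...........................................####.............
.........................................#######............
.......................................##########...........
.....................................############...........
...................................##############...........
..................................###############...........
...................................#############............
.....................................########...............
......................................#####.................
.......................................##...................
............................................................
...................##.......................................
................#######.....................................
..
[... 447 characters left out ...]
.........#............................
.#......#####...................#...........................
.#.......##.....................#...........................
.........##.................................................
........###.................................................
.........#########..........................................
.................###........................................
[ 0.554 -1.     0.66  -0.5   -1.   ]
[ 0.551  0.     0.64   0.    -1.   ]
[ 0.549 -2.     0.68  -1.    -1.   ]
[ 0.549 -2.     0.66  -1.5   -1.5  ]
[ 0.548 -2.     0.66  -1.    -1.5  ]
[ 0.548 -1.     0.66   0.    -1.   ]
[ 0.547  0.     0.64  -0.5   -1.   ]
[ 0.546  0.     0.64  -0.5   -0.5  ]
```

The pointer is at about 0.655 rad. Next I'll go down to the tongue.

```bash
python3 -m pendant '[[-0.2,0,0.016,0,0,0,0],[-0.2,0,0.016,0,0,0,0],[-0.2,0,0.016,-0.03,0,0,0],[-0.2,0,0.016,-0.06,0,0,0],[-0.2,0,0.016,-0.09,0,0,0],[-0.2,0,0.016,-0.105,0,0,0],[-0.2,0,0.016,-0.111,0,0,0],[-0.2,0,0.016,-0.111,0,0,0],[-0.2,0,0.016,-0.111,0,0,0],[-0.2,0,0.016,-0.111,0,0,0]]'
python3 - <<'E'
from h import *
s_=bot.read_camera("side")[:,:,::-1]
cv2.imwrite("pics/s4.png",cv2.resize(s_[230:380,200:420],None,fx=3.5,fy=3.5,interpolation=cv2.INTER_CUBIC)); s=bot.get_state(); print(s["ee_pos"],s["tcp_rot"],s["clock"])
E
```

```text
clock: 10.3
ee_pos: [0.4774, 0.3253, 0.0674]
tcp_rot: [179.9, 0.1, 179.1]
wrist_force: [0.1, -0.6, 0.8]
opening: 0.0512
gripper_force: 0.0
[0.47735405 0.32525319 0.06732207] [1.79907335e+02 7.19161353e-02 1.79133246e+02] 10.35
```

View pics/s4.png

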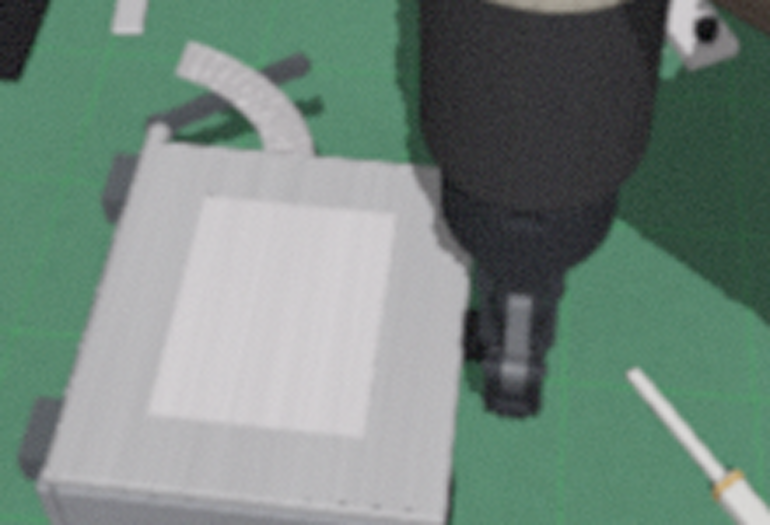

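The fingers straddle the tongue at crop (510,360) and are clear of the lid. Closing now.

```bash
python3 -m pendant '[[0.3,0,0,0,0,0,0],[1,0,0,0,0,0,0],[1,0,0,0,0,0,0],[1,0,0,0,0,0,0],[1,0,0,0,0,0,0],[1,0,0,0,0,0,0],[1,0,0,0,0,0,0]]'
```

```text
clock: 11.05
ee_pos: [0.4771, 0.3257, 0.0666]
tcp_rot: [179.9, 0.0, 179.2]
wrist_force: [-3.3, 5.0, 3.5]
opening: 0.0226
gripper_force: 61.0
```

```bash
python3 -m pendant '[[1,0,0,0.01,0,0,0],[1,0.001,0,0.02,0,0,0],[1,0.002,0,0.03,0,0,0],[1,0.004,0,0.039,0,0,0],[1,0.006,0,0.049,0,0,0],[1,0.009,0,0.0585,0,0,0],[1,0.012,0,0.068,0,0,0],[1,0.0155,0,0.077,0,0,0],[1,0.02,0,0.086,0,0,0],[1,0.024,0,0.095,0,0,0],[1,0.024,0,0.095,0,0,0],[1,0.024,0,0.095,0,0,0]]'
```

```text
clock: 12.25
ee_pos: [0.5008, 0.3254, 0.1601]
tcp_rot: [179.9, -0.0, 179.1]
wrist_force: [2.2, 5.8, -7.6]
opening: 0.023
gripper_force: 59.5
```

```bash
python3 -m pendant '[[1,0.004,0,0.008,0,0,0],[1,0.009,0,0.016,0,0,0],[1,0.013,0,0.022,0,0,0],[1,0.017,0,0.027,0,0,0],[1,0.017,0,0.027,0,0,0],[1,0.017,0,0.027,0,0,0],[1,0.017,0,0.027,0,0,0],[1,0.017,0,0.027,0,0,0]]'
python3 - <<'E'
from h import *
s_=bot.read_camera("side")[:,:,::-1]
np.save("pics/s5.npy",s_)
s=bot.get_state(); print(s["ee_pos"],s["tcp_rot"],s["clock"],s["wrist_force"])
v=cv2.resize(s_[200:380,180:420],None,fx=3.3,fy=3.3,interpolation=cv2.INTER_CUBIC)
# overlay predicted lid -y edge & front edge (underside/top) for a range
X=np.array([1,-.0175,0]);Y=np.array([.0175,1,0]);Z=np.array([0,0,1.]);H=np.array([.675,.3245,.085])
for a,c in((.56,(0,0,255)),(.655,(0,255,0)),(.75,(255,0,0))):
    A=-X*np.cos(a)+Z*np.sin(a);B=X*np.sin(a)+Z*np.cos(a)
    q=w2p("side",[H-.093*Y+B*.005,H-.093*Y+A*.175+B*.005,H+.093*Y+A*.175+B*.005])
    cv2.polylines(v,[((q-[180,200])*3.3).astype(np.int32)],False,c,1)
cv2.imwrite("pics/s5.png",v)
E
```

```text
clock: 13.05
ee_pos: [0.5172, 0.3252, 0.1863]
tcp_rot: [180.0, -0.1, 179.1]
wrist_force: [2.1, 6.2, -8.4]
opening: 0.023
gripper_force: 59.8
[0.51713172 0.32515547 0.18629663] [ 1.79992463e+02 -1.19537224e-01  1.79098958e+02] 13.1 [ 2.05377211  5.15868159 -7.52305446]
```

View pics/s5.png

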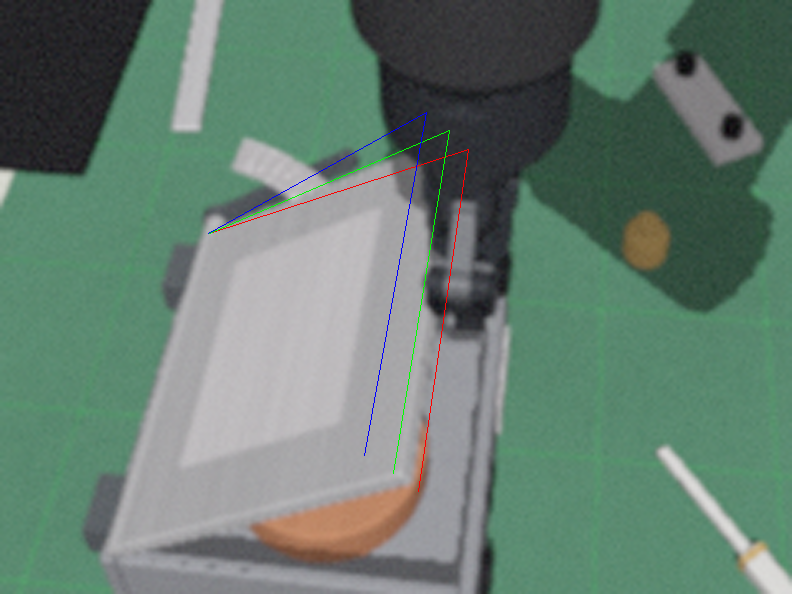

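The lid is up and the green 0.655 overlay roughly matches it. To measure the angle directly, I'll use the light panel's corners, shut (s4) against now (s5), rotated about the hinge.

```bash
python3 - <<'E'
from h import *
from scipy.optimize import least_squares
s4=np.array([(207,196),(395,213),(362,438),(150,415)])/3.5+[200,230]
s5=np.array([(237,262),(382,207),(340,421),(180,468)])/3.3+[180,200]
P=np.array([p2w("side",*c,.091) for c in s4]);print(P.round(3))
H=np.array([.675,.3245,.085])
for yaw in(0,-1,-2):
  y=np.radians(yaw);ax=np.array([-np.sin(y),np.cos(y),0])
  f=lambda a:(w2p("side",H+np.array([cv2.Rodrigues(ax*a[0])[0]@(p-H) for p in P]))-s5).ravel()
  r=least_squares(f,[.6]);print(yaw,r.x,r.fun.round(1))
E
```

```text
[[0.639 0.264 0.091]
 [0.541 0.264 0.091]
 [0.543 0.385 0.091]
 [0.641 0.384 0.091]]
0 [0.62390712] [ 0.5 -0.3 -0.7  0.1 -0.6  1.2  0.5  0.4]
-1 [0.62214911] [ 0.7 -0.2 -0.4  0.2 -0.6  0.7  0.4  0.1]
-2 [0.62040795] [ 0.9 -0.  -0.2  0.3 -0.5  0.3  0.3 -0.2]
```

The panel gives about 0.622 rad and the arm motion about 0.649, against 0.655 for the pointer. That is inside the tolerance, so I'll nudge it up slightly and settle.

```bash
python3 -m pendant '[[1,0.001,0,0.0015,0,0,0],[1,0.002,0,0.003,0,0,0],[1,0.002,0,0.003,0,0,0],[1,0.002,0,0.003,0,0,0],[1,0.002,0,0.003,0,0,0],[1,0.002,0,0.003,0,0,0],[1,0.002,0,0.003,0,0,0],[1,0.002,0,0.003,0,0,0],[1,0.002,0,0.003,0,0,0],[1,0.002,0,0.003,0,0,0]]' && python3 -c "
from station import bot
print(bot.sign_off())"
```

```text
clock: 14.1
ee_pos: [0.5192, 0.3251, 0.189]
tcp_rot: [-180.0, -0.1, 179.1]
wrist_force: [2.3, 5.7, -10.2]
opening: 0.0226
gripper_force: 59.5
the job is handed in; nothing more can be done
None
```

The job is handed in, with no verdict returned: the file lies in the tray beside and parallel to the other, handles at the same end, and the arm is holding the lid at about 0.64–0.66 rad against about 0.655 rad measured for the pointer.

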